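Load the sample tray and hold the hood flap at its balance point

TASK

Slide the loaded sample tray, jars standing in it, fully home into the mouth of the white viewing hood. Then take the pull bar of the hood's top flap in the gripper, swing the flap up to the point where it balances over its hinge (with the lamp on it, a little short of upright) and keep holding the bar there so that I can hook in the stay: finish while still holding it still, never letting it go far over backwards. Tip no jar and leave the other things on the bench where they stand.

Things in the scene. Friction and masses are not known exactly. Their poses are not given: they have to be found in the camera images.
- hood: White viewing hood fixed to the bench, 124 (its x) x 160 mm (its y), 118 mm high, no floor: the tray slides on the bench. Origin: centre of its footprint. Its mouth, 100 mm wide and 100 high, faces its -y, flanked by two flared aluminium lips 60 mm high reaching 20 mm out. Inside it is 100 mm wide (x -50 to 50) and its back stop is at y = +68 mm. The flap covers its top.
- hood_mouth (a point): Point on the bench in the middle of the mouth, 80 mm along the hood's -y from its origin; axes as the hood's.
- flap (a joint): Flap angle, rad: 0 shut (flat); grows as its -x edge, with the pull bar, swings up and over; stop at 2.5. Hinged along the hood's y at its +x top edge. 0.45 kg, nearly no friction: falls shut below its balance point, over backwards above it. A heavy black lamp housing (80 x 100 mm, its top 38 mm above the flap's underside) on its outer face makes it balance at 1.285 rad, 74 degrees.
- flap_hinge (a point): Middle of the hinge axis: at x = +62 mm, y = 0, z = 119 mm in the hood's frame. Its axes turn with the flap.
- flap_bar (a point): Dark steel round pull bar, 12 mm thick, 118 mm long, parallel to the hinge and 170 mm from it; when shut 122 mm above the bench (3 mm above the hinge), on the hood's -x side. Origin: its middle, 45 mm from the flap's edge, on two arms 110 mm apart. Grip across it from above (fingers closing along the hood's x): it rolls in the fingers as the flap swings. y along the bar.
- tray: White loose tray with 2 x 3 wells, 90 mm wide (its x) and 135 mm long (its y), 24 mm high, about 0.3 kg, standing on the bench. Origin: centre of its underside. Its +y end goes into the hood first; fully home its origin lies within 1 mm of the hood's origin with its axes parallel to the hood's.
- tray_grip (a point): Grip point in the upright fin at the tray's -y end: 135 mm along tray -y from the tray's origin, 34 mm above the bench. The fin is 12 mm thick (tray x), 40 mm long (tray y), its top 54 mm above the bench; it stays outside the hood. A 30 mm wide, 8 mm thick foot, its top 10 mm above the bench, joins it to the tray.
- jar0: White sample jar with grey cap, 33 mm across, 62 mm high, 50 g, standing loose in a well of the tray. Origin: centre of its underside.
- well0 (a point): Floor of the well that jar0 stands in, at x = -21.8, y = 43.5, z = 3 mm in the tray's frame.
- jar1: White sample jar with grey cap, 33 mm across, 62 mm high, 50 g, standing loose in a well of the tray. Origin: centre of its underside.
- well1 (a point): Floor of the well that jar1 stands in, at x = 21.8, y = 43.5, z = 3 mm in the tray's frame.
- jar2: White sample jar with grey cap, 33 mm across, 62 mm high, 50 g, standing loose in a well of the tray. Origin: centre of its underside.
- well2 (a point): Floor of the well that jar2 stands in, at x = 21.8, y = 0.0, z = 3 mm in the tray's frame.
- jar3: White sample jar with grey cap, 33 mm across, 62 mm high, 50 g, standing loose in a well of the tray. Origin: centre of its underside.
- well3 (a point): Floor of the well that jar3 stands in, at x = -21.8, y = -43.5, z = 3 mm in the tray's frame.
- amber_bottle: Bystander: amber glass bottle with black cap, 60 mm across, 120 mm high. Leave alone. Origin: centre of its underside.
- beaker: Bystander: small glass beaker, 66 mm across, 60 mm high. Leave alone. Origin: centre of its underside.
- stopper: Bystander: small dark rubber stopper, 36 mm across, 34 mm high. Leave alone. Origin: centre of its underside.
- canister: Bystander: white canister with paper label, 72 mm across, 110 mm high. Leave alone. Origin: centre of its underside.
- spatula: Bystander: steel-bladed spatula lying flat, 190 mm long. Leave alone. Origin: in its handle's line, on the bench.
- flask: Bystander: green-glass conical flask, 80 mm across, 112 mm high. Leave alone. Origin: centre of its underside.
- clamp_ring: Bystander: dark steel ring lying flat, 60 mm across, 12 mm high. Leave alone. Origin: centre of its underside.
Not all that is in view belongs to the job. What is shaped like the jar0 but orange or red is not meant.

How it is judged (in metres and radians):
On the way, in this order (a step that is already met when the one before it is completed fails the run):
1. the tray is fully home in the hood with its jars, the flap still down (y of tray in the frame of hood between -0.007 and 0.01 m and x of tray in the frame of hood between -0.008 and 0.008 m and angle between the y axis of tray and the y axis of hood, either way round below 0.12 rad and height (world z) of tray below 0.006 m and distance between jar0 and well0 below 0.015 m and angle between each of jar0, jar1, jar2, jar3's own z axis and vertical below 0.2 rad and distance between jar1 and well1 below 0.015 m and distance between jar2 and well2 below 0.015 m and distance between jar3 and well3 below 0.015 m and value of joint flap below 0.3 rad), for 0.2 s.
2. the flap is swung up by the pull bar (value of joint flap above 0.6 rad and contact force between the fingers and flap above 0.2 N and distance between the grasp point and flap_bar below 0.07 m), for 0.1 s.
At the end, for the whole second after the job is handed in: The tray is fully home in the hood (within 7 mm of the back stop, square to it), all four jars upright in their wells, the flap still at 1.285 rad +- 0.08 and the fingers still bearing on its pull bar (y of tray in the frame of hood between -0.007 and 0.01 m and x of tray in the frame of hood between -0.008 and 0.008 m and angle between the y axis of tray and the y axis of hood, either way round below 0.12 rad and height (world z) of tray below 0.006 m and distance between jar0 and well0 below 0.015 m and angle between each of jar0, jar1, jar2, jar3's own z axis and vertical below 0.2 rad and distance between jar1 and well1 below 0.015 m and distance between jar2 and well2 below 0.015 m and distance between jar3 and well3 below 0.015 m and value of joint flap between 1.205 and 1.365 rad and velocity of joint flap between -0.1 and 0.1 rad/s and contact force between the fingers and flap above 0.3 N and distance between the grasp point and flap_bar below 0.07 m); the arm keeps its last pose, push and grip.
It fails at once if the flap goes more than 0.4 rad over its balance point (value of joint flap above 1.685 rad).
It fails at once if a jar is tipped (angle between any of jar0, jar1, jar2, jar3's own z axis and vertical above 0.5 rad).
It fails at once if a bystander is moved more than 30 mm (distance of any of amber_bottle, beaker, stopper, canister, spatula, flask, clamp_ring from where it was at the start of the episode above 0.03 m).
It also fails if it takes over 59 s, if anything falls off the work surface, if the arm or the gripper's body presses on something with over 40 N, if the wrist force passes 120 N, or if a joint passes its speed limit or range.

ROBOT

A 6-joint arm with a two-finger parallel gripper is mounted at the origin on the work surface. World frame = base frame: x ahead of the robot, y to its left, z up, the work surface at z = 0. Lengths are in mm, angles in rad, forces in N, time in s.
With the tool pointing down it reaches from about 400 to 925 mm from the base axis. Payload 12.5 kg.
Tool frame: the origin (TCP) lies midway between the tips of the shut fingers; the grasp point (between the pads) lies 19 mm behind it; z points along the fingers, y is the line along which they close (so a half turn about z gives the same grasp; the last joint's range is limited). The gripper opens to 95 mm and grips with 3 to 60 N. Pads are 20 mm wide; open, the fingers measure 119 mm over their backs; the gripper's body (75 mm by 180 mm) begins 59 mm behind the grasp point.
Start: joints at [1.171, 0.491, 1.559, -0, 1.092, -0.106], TCP at [180.978, 598.242, 214.661] pointing down, gripper open.
Joint ranges: [-3.1, 3.1], [-0.84, 2.19], [0.05, 2.79], [-1.13, 4.28], [0.06, 2.93], [-2.69, 2.69]. Speed limits (rad/s): [2.22, 2.22, 2.79, 3.14, 3.14, 3.14].

INTERFACE

Orientations are given as [roll, pitch, yaw] about the fixed x, y, z axes, in that order (R = Rz(yaw) Ry(pitch) Rx(roll)).
In Python, from cell import state, viewer, env, models gives the robot as it stands. The module is installed in compiled form; this text tells all that it offers.
- The arm moves only by the tool arm_command, never from a script. Its argument "rows" is a list of rows, each a list of 2 entries, a list of its own where there are three numbers: the shift along the tool's x, y, z normalised to -1 to 1, where 1 is 0.25 m, then the turn about the tool's z normalised to -1 to 1, where 1 is pi rad. A call has exactly 5 rows; each row shifts and turns the commanded pose from where the row before left it, along the tool's axes as they then stand; what a row does not reach is not made up. A row lasts 1/10 s, in which the tool goes at most 50 mm and 8.59 degrees, less where a joint would pass 70% of its speed; a pose out of reach is approached as far as the arm can. A call with a number of a shift or a turn outside -1 to 1 is refused whole. A call with a gripper value outside its range is refused whole. "claw" is the opening, from 0 (shut) to 1 (fully open), set as the call begins (left out, the last holds). The fingers move at their own pace and stop on an object; the grip force is fixed at half the most. Time passes only in rows, so rows that do not move let the fingers close, or fill a call up. It gives the time, the measured TCP pose, the force, the opening and the grip force at its end, in the units of the state.
- state(): the state, without advancing time (a new reading comes with each control period).
- viewer.read_camera(name): name is "side" or "top" or "wrist"; returns (picture, depth): 400x640x3 uint8, red, green, blue; 400x640 float32, mm along the optical axis (not along the pixel's ray), 0 where there is no reading.
- viewer.get_calibration(name): a dict with "camera_matrix" (3x3 intrinsics, pixels), "world_to_cam" (4x4, takes a point from world to camera coordinates). Camera axes: x right, y up, looking along -z (the intrinsics and any distortion apply to the point x, -y, -z); pixel columns grow to the right and rows downward; lengths in mm; the calibration is good to about 2 mm. The wrist camera is an equidistant fisheye: a pixel r from the principal point sees the ray r / f radians off the axis. A picture is of the moment at which its call begins: read the wrist's pose just before it. get_calibration takes no time and is no camera call; for the wrist camera it gives the pose at the moment of the call.
- env.job_done(): hands the job in; it is judged then, once.
Trained networks look in the newest picture that a camera, given by its name, has taken for a name from the list of things; names that differ only in an ending like _2 or _b are one class to them, and where a whole thing is asked for, a point or a joint stands for the part that bears it (a point fixed in the world has none). Each returns a list of dicts, best first, with "confidence" (0 to 1); they miss things now and then, are a little off and sometimes report something else, mostly with a low value. They report only what shows in the picture. A call takes as long as a camera call. They do not tell look-alikes from the thing itself.
- models.search_frame(camera, label): "position" ([x, y, z] in mm, in world coordinates, good to about 4 mm: the middle of the surface that is visible of it).
- models.mark_of(camera, label): "position" ([x, y, z] in mm, in world coordinates, good to about 4 mm: a listed point, or the origin of a listed thing).
The state is a dict: "t": time; "joints": joint angles; "qvel": joint speeds; "tau": joint torques, N m; "eef_pos": TCP position; "tcp_rot": TCP orientation; "ft_force": force on the tool from outside, world axes, zero at the start; "moment": the same for the moment, N m; "opening": opening from 0.0 (shut) to 1.0 (fully open); "grip_force": force on a finger pad.
Only numpy, scipy, OpenCV 4.12 (cv2) and the standard library are available. Lean on these libraries where they do the work, as an engineer would, in place of code of your own. Each camera call takes 0.05 s, during which the arm holds its last target. There are 200 camera calls.

## Working session

There is one attempt and no reset: what is moved stays moved. The work goes in short steps, Python scripts to look and compute and a tool call to move; the robot and the scene stay as the last step left them, time stands still between calls to the robot, and variables do not carry over. Pictures are saved under pics/ and viewed, at most 10 in all, crops included, and the job is handed in when it is done.

Besides the shell and the picture viewer there is one more tool, called after "Emit:" in YAML: its name, and indented under it one key for each argument. arm_command: Moves the arm, as the interface text tells. Scaled input: -1 to 1 covers 0.25 m each way for a shift and pi rad each way for a turn. Its arguments: {"type":"object","properties":{"rows":{"type":"array","items":{"type":"array"}},"claw":{"type":"number"}},"required":["rows"]}

```bash
mkdir -p pics; python3 - <<'E'
from cell import state, viewer, env, models
import cv2,numpy as np
s=state(); print(s['t'],s['eef_pos'],s['tcp_rot'],s['opening'])
ims=[]
for c in ['top','side']:
    im,d=viewer.read_camera(c); ims.append(im)
    np.save(f'{c}_d.npy',d); cv2.imwrite(f'pics/{c}0.png',im[:,:,::-1])
    for l in ['hood','hood_mouth','flap_hinge','flap_bar','tray','tray_grip','jar0','well0','well1','well3']:
        r=models.mark_of(c,l); print(c,l,[(np.round(x['position']).tolist(),round(x['confidence'],2)) for x in r[:5]])
print(state()['t'])
E
```

```text
0.0 [180.85680827 597.9887907  214.04703158] [-3.14042737e+00 -1.31832375e-04  2.84780676e+00] 0.9995786588757445
top hood [([482.0, -214.0, 2.0], 0.57), ([548.0, 82.0, -0.0], 0.55), ([558.0, 430.0, -0.0], 0.44)]
top hood_mouth [([559.0, 10.0, -1.0], 0.91)]
top flap_hinge [([610.0, 94.0, 117.0], 0.95)]
top flap_bar [([435.0, 65.0, 125.0], 0.89)]
top tray [([483.0, -216.0, 3.0], 0.65)]
top tray_grip [([519.0, -494.0, -1.0], 0.74), ([562.0, -376.0, 32.0], 0.66)]
top jar0 [([538.0, -240.0, 5.0], 0.67), ([480.0, -212.0, 6.0], 0.62), ([510.0, -298.0, 4.0], 0.57), ([678.0, -214.0, 2.0], 0.5), ([305.0, -224.0, -0.0], 0.44)]
top well0 [([526.0, -202.0, 5.0], 0.88), ([480.0, -215.0, 2.0], 0.85), ([513.0, -297.0, 6.0], 0.85), ([534.0, -240.0, -1.0], 0.82), ([538.0, -244.0, 1.0], 0.3)]
top well1 [([526.0, -202.0, 5.0], 0.88), ([480.0, -215.0, 2.0], 0.85), ([513.0, -297.0, 6.0], 0.85), ([534.0, -240.0, -1.0], 0.82), ([538.0, -244.0, 1.0], 0.3)]
top well3 [([526.0, -202.0, 5.0], 0.88), ([480.0, -215.0, 2.0], 0.85), ([513.0, -297.0, 6.0], 0.85), ([534.0, -240.0, -1.0], 0.82), ([538.0, -244.0, 1.0]
[... 290 characters left out ...]
, 123.0], 0.84), ([544.0, 83.0, -2.0], 0.23)]
side tray [([522.0, -248.0, 1.0], 0.58)]
side tray_grip [([564.0, -374.0, 36.0], 0.69)]
side jar0 [([538.0, -241.0, 2.0], 0.75), ([482.0, -214.0, -0.0], 0.74), ([678.0, -215.0, -2.0], 0.73), ([306.0, -224.0, -0.0], 0.69), ([514.0, -300.0, 2.0], 0.61)]
side well0 [([523.0, -203.0, 3.0], 0.93), ([535.0, -243.0, 2.0], 0.76), ([510.0, -292.0, 6.0], 0.71), ([481.0, -217.0, -1.0], 0.67)]
side well1 [([523.0, -203.0, 3.0], 0.93), ([535.0, -243.0, 2.0], 0.76), ([510.0, -292.0, 6.0], 0.71), ([481.0, -217.0, -1.0], 0.67)]
side well3 [([523.0, -203.0, 3.0], 0.93), ([535.0, -243.0, 2.0], 0.76), ([510.0, -292.0, 6.0], 0.71), ([481.0, -217.0, -1.0], 0.67)]
1.1
```

View pics/top0.png

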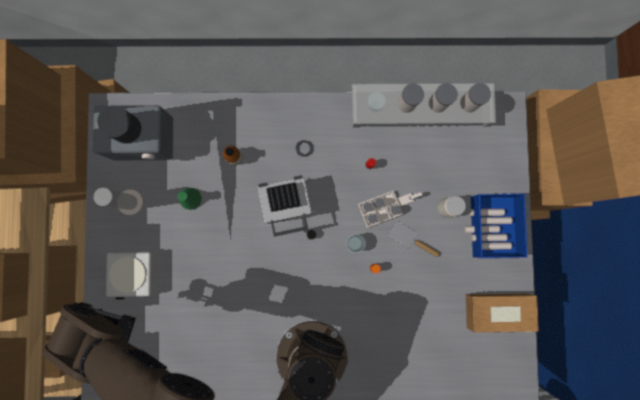

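View pics/side0.png

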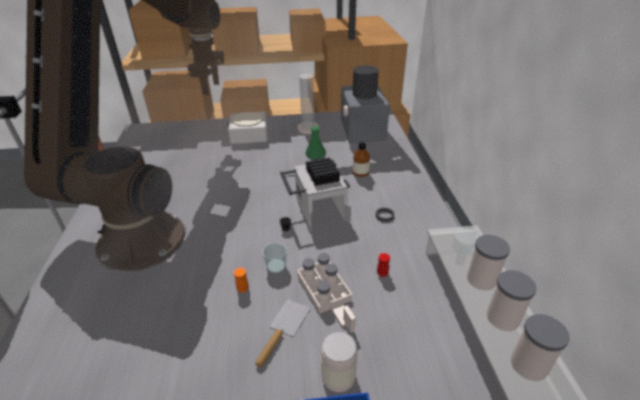

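The top view shows the tray at (382,208) with its fin at (415,197), the hood at (285,200), its bar along row ~228, and the stopper at (311,234). The red (371,163) and orange (376,268) jars are decoys outside the tray. I'll refine the poses next.

```bash
cat > h.py <<'E'
from cell import state, viewer, env, models
import numpy as np, cv2
from scipy.optimize import least_squares
from scipy.spatial.transform import Rotation as R
def cloud(c,d):
    k=viewer.get_calibration(c);K=np.array(k['camera_matrix']);T=np.linalg.inv(np.array(k['world_to_cam']))
    v,u=np.mgrid[:d.shape[0],:d.shape[1]]
    p=np.stack([(u-K[0,2])/K[0,0]*d,-(v-K[1,2])/K[1,1]*d,-d],-1)
    w=p@T[:3,:3].T+T[:3,3]; w[d<=0]=np.nan; return w
def fit(loc,obs,w=None):
    loc,obs=np.array(loc,float),np.array(obs,float)
    def f(q):
        c,s=np.cos(q[2]),np.sin(q[2]); return ((loc@np.array([[c,s],[-s,c]])+q[:2])-obs).ravel()
    r=least_squares(f,[*obs.mean(0),0.2],loss='soft_l1',f_scale=4); return r.x, f(r.x).reshape(-1,2)
E
python3 - <<'E'
from h import *
np.set_printoptions(suppress=True,precision=3)
L=[(-21.8,43.5),(21.8,43.5),(21.8,0),(-21.8,-43.5),(0,-135),(0,0)]
print('tray',*fit(L*2,[(480,-215),(526,-202),(534,-240),(513,-297),(562,-376),(522,-248),(481,-217),(523,-203),(535,-243),(510,-292),(564,-374),(522,-248)]))
H=[(0,0),(0,-80),(62,0),(-108,0)]
print('hood',*fit(H*2,[(548,82),(559,10),(610,94),(435,65),(544,82),(558,11),(604,96),(436,61)]))
for c in ['top','side']:
    w=cloud(c,np.load(c+'_d.npy')); x,y,z=np.moveaxis(w,-1,0)
    near=(abs(x-545)<130)&(abs(y-80)<130)
    for n,m in [('lamp',near&(z>145)&(z<175)),('flap',near&(z>110)&(z<128)),
      ('tray',(abs(x-520)<90)&(abs(y+250)<90)&(z>15)&(z<35)),('fin',(np.hypot(x-563,y+375)<45)&(z>42)&(z<64))]:
        p=w[m][:,:2].astype(np.float32)
        if len(p)>4: print(c,n,len(p),p.mean(0),np.median(w[m][:,2]),cv2.minAreaRect(p))
for l in ['amber_bottle','beaker','stopper','canister','spatula','flask','clamp_ring']:
    print(l,[np.round(r['position'][:2]).tolist() for r in models.mark_of('top',l)[:2]])
E
```

```text
tray [ 517.309 -248.677    0.347] [[ 2.004 -0.195]
 [-3.     1.645]
 [ 3.807 -1.257]
 [-1.383 -0.   ]
 [ 1.26   0.384]
 [-4.691 -0.677]
 [ 1.004  1.805]
 [ 0.     2.645]
 [ 2.807  1.743]
 [ 1.617 -5.   ]
 [-0.74  -1.616]
 [-4.691 -0.677]]
hood [544.049  84.084   0.187] [[-3.951  2.084]
 [-0.065 -4.519]
 [-5.034  1.62 ]
 [ 2.935 -1.012]
 [ 0.049  2.084]
 [ 0.935 -5.519]
 [ 0.966 -0.38 ]
 [ 1.935  2.988]]
top lamp 745 [553.247  90.267] 156.5305595023001 ((554.1856079101562, 90.3887939453125), (80.6528091430664, 99.7468490600586), 11.277836799621582)
top flap 838 [528.751  82.554] 124.76502303275015 ((525.314697265625, 84.68116760253906), (183.05465698242188, 159.81777954101562), 11.345297813415527)
top tray 234 [ 518.744 -246.016] 23.161074708198043 ((524.0842895507812, -261.6597900390625), (89.5862045288086, 171.1497344970703), 19.555471420288086)
top fin 42 [ 563.037 -368.973] 55.00898837155853 ((563.1862182617188, -369.1758117675781), (11.799030303955078, 40.548946380615234), 19.95187759399414)
side lamp 528 [549.072  77.629] 153.42933266760758 ((549.0111083984375, 85.74331665039062), (79.9118881225586, 104.89651489257812), 11.488058090209961)
side flap 929 [518.16   49.119] 122.82044818960958 ((521.1431884765625, 78.22774505615234), (183.12779235839844, 161.86814880371094), 10.79442024230957)
side tray 618 [ 510.219 -263.574] 21.13744072982945 ((513.8479614257812, -249.52940368652344), (91.43006134033203, 138.42625427246094), 19.986286163330078)
side fin 106 [ 558.44  -376.899] 51.591841385726696 ((558.6057739257812, -374.8957824707031), (12.4849214553833, 39.64683532714844), 22.32880210876465)
amber_bottle [[714.0, 271.0]]
beaker [[394.0, -158.0], [539.0, -242.0]]
stopper [[429.0, -5.0]]
canister [[516.0, -496.0]]
spatula [[400.0, -372.0]]
flask [[559.0, 430.0]]
clamp_ring [[740.0, 21.0], [560.0, 10.0]]
```

```bash
cat >> h.py <<'E'
def plan(wps,start=None):
    """wps: (x,y,z,yaw,rows); prints rows in tool axes, rounded, tracking the rounding"""
    s=state(); p=np.array(s['eef_pos'],float); yaw=s['tcp_rot'][2]
    if start is not None: p=np.array(start[:3],float); yaw=start[3]
    out=[]
    for x,y,z,yw,n in wps:
        for i in range(n):
            k=n-i; d=(np.array([x,y,z])-p)/k; dy=(yw-yaw)/k
            M=np.array([[np.cos(yaw),np.sin(yaw),0],[np.sin(yaw),-np.cos(yaw),0],[0,0,-1]])
            r=np.round(M@d/250,3); t=round(-dy/np.pi,4)
            if np.linalg.norm(r)*250>49 or abs(t)>.047: print('FAST')
            p=p+M.T@r*250; yaw-=t*np.pi; out.append([r.tolist(),float(t)])
    while len(out)%5: out.append([[0,0,0],0])
    for i in range(0,len(out),5): print(str(out[i:i+5]).replace(' ',''))
    print('end',p.round(1),round(yaw,4))
E
python3 -c "
from h import *
plan([(430,450,214,2.4,8),(600,120,214,1.95,9),(590,-180,160,1.9158,7),(561,-372,110,1.9158,6)])"
```

```text
[[[-0.141,-0.035,0.0],0.0178],[[-0.142,-0.027,0.0],0.0178],[[-0.144,-0.019,0.0],0.0178],[[-0.144,-0.011,0.001],0.0178],[[-0.145,-0.003,0.0],0.0178]]
[[[-0.145,0.005,0.001],0.0178],[[-0.144,0.014,0.0],0.0179],[[-0.143,0.021,0.001],0.0178],[[-0.155,-0.057,-0.0],0.0159],[[-0.157,-0.049,-0.0],0.0159]]
[[[-0.16,-0.041,-0.0],0.0159],[[-0.162,-0.033,-0.0],0.0159],[[-0.163,-0.025,-0.0],0.0159],[[-0.164,-0.017,-0.0],0.0159],[[-0.165,-0.009,-0.0],0.016]]
[[[-0.165,-0.001,-0.0],0.0159],[[-0.165,0.007,-0.0],0.016],[[-0.157,-0.069,0.031],0.0016],[[-0.157,-0.068,0.031],0.0015],[[-0.158,-0.067,0.031],0.0016]]
[[[-0.158,-0.066,0.031],0.0015],[[-0.159,-0.066,0.031],0.0016],[[-0.159,-0.065,0.03],0.0015],[[-0.159,-0.064,0.031],0.0016],[[-0.114,-0.061,0.033],-0.0]]
[[[-0.114,-0.062,0.033],-0.0],[[-0.114,-0.061,0.033],-0.0],[[-0.114,-0.062,0.034],-0.0],[[-0.114,-0.061,0.033],-0.0],[[-0.113,-0.062,0.034],-0.0]]
end [ 561.  -372.   109.9] 1.9157
```

Emit:
arm_command:
  rows:
    - [[-0.141,-0.035,0.0],0.0178]
    - [[-0.142,-0.027,0.0],0.0178]
    - [[-0.144,-0.019,0.0],0.0178]
    - [[-0.144,-0.011,0.001],0.0178]
    - [[-0.145,-0.003,0.0],0.0178]
  claw: 0.6

```text
t: 1.95
eef_pos: [337.7, 504.7, 214.5]
tcp_rot: [3.141, -0.0, 2.566]
ft_force: [0.2, 0.3, -0.1]
opening: 0.638
grip_force: 0.0
```

Emit:
arm_command:
  rows:
    - [[-0.145,0.005,0.001],0.0178]
    - [[-0.144,0.014,0.0],0.0179]
    - [[-0.143,0.021,0.001],0.0178]
    - [[-0.155,-0.057,0],0.0159]
    - [[-0.157,-0.049,0],0.0159]

```text
t: 2.45
eef_pos: [468.5, 375.5, 213.6]
tcp_rot: [-3.141, -0.0, 2.298]
ft_force: [0.2, -0.7, 0.3]
opening: 0.601
grip_force: 0.0
```

Emit:
arm_command:
  rows:
    - [[-0.16,-0.041,0],0.0159]
    - [[-0.162,-0.033,0],0.0159]
    - [[-0.163,-0.025,0],0.0159]
    - [[-0.164,-0.017,0],0.0159]
    - [[-0.165,-0.009,0],0.016]

```text
t: 2.95
eef_pos: [563.1, 191.9, 214.0]
tcp_rot: [3.141, -0.0, 2.048]
ft_force: [1.3, -0.3, -1.0]
opening: 0.599
grip_force: 0.0
```

Emit:
arm_command:
  rows:
    - [[-0.165,-0.001,0],0.0159]
    - [[-0.165,0.007,0],0.016]
    - [[-0.157,-0.069,0.031],0.0016]
    - [[-0.157,-0.068,0.031],0.0015]
    - [[-0.158,-0.067,0.031],0.0016]

```text
t: 3.45
eef_pos: [595.5, -10.2, 190.4]
tcp_rot: [3.141, 0.0, 1.935]
ft_force: [0.1, -0.3, -0.4]
opening: 0.597
grip_force: 0.0
```

Emit:
arm_command:
  rows:
    - [[-0.158,-0.066,0.031],0.0015]
    - [[-0.159,-0.066,0.031],0.0016]
    - [[-0.159,-0.065,0.03],0.0015]
    - [[-0.159,-0.064,0.031],0.0016]
    - [[-0.114,-0.061,0.033],0]

```text
t: 3.95
eef_pos: [585.3, -214.6, 151.3]
tcp_rot: [3.141, 0.001, 1.915]
ft_force: [0.2, 0.0, -0.3]
opening: 0.602
grip_force: 0.0
```

Emit:
arm_command:
  rows:
    - [[-0.114,-0.062,0.033],0]
    - [[-0.114,-0.061,0.033],0]
    - [[-0.114,-0.062,0.034],0]
    - [[-0.114,-0.061,0.033],0]
    - [[-0.113,-0.062,0.034],0]

```text
t: 4.45
eef_pos: [560.7, -373.3, 109.5]
tcp_rot: [3.141, 0.0, 1.916]
ft_force: [0.3, 0.3, -0.4]
opening: 0.6
grip_force: 0.0
```

```bash
python3 - <<'E'
from h import *
s=state();print(s['eef_pos'],s['tcp_rot'])
im,d=viewer.read_camera('wrist');k=viewer.get_calibration('wrist')
for l in ['tray_grip','well3','tray']: print(l,[(np.round(r['position']).tolist(),round(r['confidence'],2)) for r in models.mark_of('wrist',l)[:3]])
cv2.imwrite('pics/w1.png',im[:,:,::-1])
p=s['eef_pos'];plan([(561,-372,60,1.9158,4),(561,-372,16,1.9158,6)],start=(*p,s['tcp_rot'][2]))
E
```

```text
[ 560.6972808  -373.32761538  109.50933115] [3.14149005e+00 2.97393570e-05 1.91569923e+00]
tray_grip [([561.0, -375.0, 34.0], 0.86)]
well3 [([521.0, -200.0, 3.0], 0.86), ([483.0, -216.0, 2.0], 0.68)]
tray [([519.0, -247.0, -0.0], 0.81)]
[[[0.001,0.001,0.05],-0.0],[[0.001,0.001,0.049],-0.0],[[0.001,0.0,0.05],-0.0],[[0.002,0.001,0.049],-0.0],[[-0.0,-0.0,0.029],-0.0]]
[[[-0.0,-0.0,0.029],-0.0],[[-0.0,-0.0,0.03],-0.0],[[-0.0,-0.0,0.029],-0.0],[[-0.0,-0.0,0.03],-0.0],[[-0.0,-0.0,0.029],-0.0]]
end [ 561.  -371.9   16. ] 1.9157
```

View pics/w1.png

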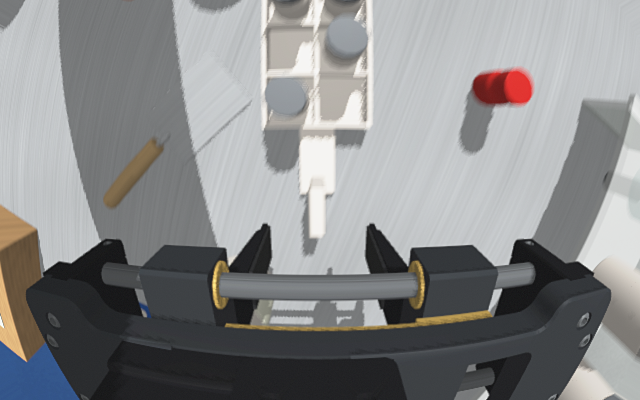

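The wrist view shows the fin at (317,205), centred between the fingertips (268 and 369). I'll descend and close on it.

Emit:
arm_command:
  rows:
    - [[0,0,0.05],0]
    - [[0,0,0.05],0]
    - [[0,0,0.05],0]
    - [[0,0,0.05],0]
    - [[0,0,0.03],0]

```text
t: 5.15
eef_pos: [560.7, -371.3, 50.5]
tcp_rot: [-3.141, -0.002, 1.916]
ft_force: [0.3, 1.1, -0.4]
opening: 0.595
grip_force: 0.0
```

Emit:
arm_command:
  rows:
    - [[0,0,0.03],0]
    - [[0,0,0.03],0]
    - [[0,0,0.03],0]
    - [[0,0,0.03],0]
    - [[0,0,0.02],0]

```text
t: 5.65
eef_pos: [560.9, -371.9, 16.7]
tcp_rot: [-3.141, -0.0, 1.916]
ft_force: [0.1, 0.5, 0.2]
opening: 0.602
grip_force: 0.0
```

Emit:
arm_command:
  rows:
    - [[0,0,0],0]
    - [[0,0,0],0]
    - [[0,0,0],0]
    - [[0,0,0],0]
    - [[0,0,0],0]
  claw: 0

```text
t: 6.15
eef_pos: [561.1, -372.0, 17.6]
tcp_rot: [3.141, 0.0, 1.916]
ft_force: [-0.5, 0.7, 0.1]
opening: 0.237
grip_force: 0.0
```

```bash
python3 - <<'E'
from h import *
s=state();print(s['eef_pos'],s['tcp_rot'],s['ft_force'],s['opening'],s['grip_force'])
for c in ['top','side']:
    w=cloud(c,viewer.read_camera(c)[1]); x,y,z=np.moveaxis(w,-1,0)
    m=(abs(x-515)<85)&(abs(y+245)<75)&(z>15)&(z<35); p=w[m][:,:2].astype(np.float32); print(c,len(p),cv2.minAreaRect(p))
    m=(abs(x-515)<85)&(abs(y+245)<75)&(z>60)&(z<70); print('jars',m.sum())
E
```

```text
[ 561.07596441 -372.01166383   17.61179087] [3.14130817e+00 2.83059424e-04 1.91572611e+00] [-0.51214476  0.66120325  0.14169546] 0.237466758049559 0.0
top 93 ((546.8297729492188, -268.5711975097656), (88.22294616699219, 81.29230499267578), 43.875694274902344)
jars 72
side 246 ((489.7225341796875, -224.39413452148438), (62.77820587158203, 74.12139129638672), 20.219562530517578)
jars 156
```

Emit:
arm_command:
  rows:
    - [[0,0,0],0]
    - [[0,0,0],0]
    - [[0,0,0],0]
    - [[0,0,0],0]
    - [[0,0,0],0]

```text
t: 6.75
eef_pos: [560.9, -372.0, 17.5]
tcp_rot: [-3.142, -0.0, 1.916]
ft_force: [-2.8, -0.9, 3.0]
opening: 0.126
grip_force: 30.0
```

```bash
python3 - <<'E'
from h import *
s=state();print(s['eef_pos'],s['opening'],s['grip_force'])
u=np.array([-np.sin(.197),np.cos(.197)]);h=np.array([571.8,-46.5])
a=h-190*u;b=h-95*u;s0=np.array([561.,-372])
q=lambda f:(*(s0+(a-s0)*f),17,1.9158-.1478*f)
plan([(*q(.03),1),(*q(.92),11),(*q(1),3),(*b,17,1.768,10)],start=(561,-372,17,1.9158))
E
```

```text
[ 560.89715073 -372.02838345   17.47253319] 0.12635023524761696 29.99458909034729
[[[0.014,0.011,0.0],0.0014],[[0.037,0.03,0.0],0.0038],[[0.038,0.029,0.0],0.0038],[[0.038,0.029,0.0],0.0038],[[0.038,0.028,0.0],0.0038]]
[[[0.039,0.028,0.0],0.0038],[[0.039,0.027,0.0],0.0038],[[0.039,0.027,0.0],0.0038],[[0.04,0.027,0.0],0.0038],[[0.04,0.026,0.0],0.0038]]
[[[0.04,0.025,0.0],0.0038],[[0.04,0.025,0.0],0.0039],[[0.014,0.008,0.0],0.0012],[[0.013,0.008,0.0],0.0013],[[0.014,0.009,0.0],0.0012]]
[[[0.038,-0.0,0.0],0.0],[[0.038,-0.0,0.0],0.0],[[0.038,-0.0,0.0],0.0],[[0.038,-0.0,0.0],0.0],[[0.038,-0.0,0.0],0.0]]
[[[0.038,-0.0,0.0],0.0],[[0.038,-0.0,0.0],0.0],[[0.038,-0.0,0.0],0.0],[[0.038,-0.0,0.0],0.0],[[0.038,-0.0,0.0],0.0]]
end [ 590.5 -139.6   17. ] 1.7681
```

Emit:
arm_command:
  rows:
    - [[0.014,0.011,0.0],0.0014]
    - [[0.037,0.03,0.0],0.0038]
    - [[0.038,0.029,0.0],0.0038]
    - [[0.038,0.029,0.0],0.0038]
    - [[0.038,0.028,0.0],0.0038]

```text
t: 7.25
eef_pos: [578.4, -321.9, 17.5]
tcp_rot: [3.141, 0.0, 1.863]
ft_force: [-2.2, -5.1, 2.8]
opening: 0.124
grip_force: 30.0
```

Emit:
arm_command:
  rows:
    - [[0.039,0.028,0.0],0.0038]
    - [[0.039,0.027,0.0],0.0038]
    - [[0.039,0.027,0.0],0.0038]
    - [[0.04,0.027,0.0],0.0038]
    - [[0.04,0.026,0.0],0.0038]

```text
t: 7.75
eef_pos: [597.7, -265.3, 17.5]
tcp_rot: [3.141, 0.0, 1.803]
ft_force: [-1.7, -5.2, 4.2]
opening: 0.127
grip_force: 30.0
```

Emit:
arm_command:
  rows:
    - [[0.04,0.025,0.0],0.0038]
    - [[0.04,0.025,0.0],0.0039]
    - [[0.014,0.008,0.0],0.0012]
    - [[0.013,0.008,0.0],0.0013]
    - [[0.014,0.009,0.0],0.0012]

```text
t: 8.25
eef_pos: [609.1, -232.5, 17.5]
tcp_rot: [-3.142, 0.0, 1.768]
ft_force: [-1.8, -4.4, 4.9]
opening: 0.128
grip_force: 30.0
```

```bash
python3 - <<'E'
from h import *
s=state();print(s['eef_pos'],s['tcp_rot'],s['ft_force'])
im,d=viewer.read_camera('side')
w=cloud('side',d); x,y,z=np.moveaxis(w,-1,0)
# tray in hood frame from side camera (hood as that camera saw it)
c,sn=np.cos(.197),np.sin(.197)
X=(x-543.2)*c+(y-82.6)*sn; Y=-(x-543.2)*sn+(y-82.6)*c
m=(abs(X)<80)&(Y<-105)&(Y>-280)&(z>14)&(z<32)
p=np.stack([X[m],Y[m]],1).astype(np.float32); print('tray in hood',cv2.minAreaRect(p))
m=(abs(X)<80)&(Y<-105)&(Y>-280)&(z>58)&(z<75); p=np.stack([X[m],Y[m]],1); print('jar tops',len(p),p.mean(0))
for n in range(2):
    l=['well0','jar0'][n]; print([(np.round(r['position']).tolist(),round(r['confidence'],2)) for r in models.mark_of('side',l)[:6]])
cv2.imwrite('pics/s2.png',cv2.resize(im[120:330,200:440,::-1],None,fx=3,fy=2.8))
E
```

```text
[ 609.09036421 -232.52980224   17.48374504] [-3.14157988e+00  4.91009142e-05  1.76786059e+00] [-1.76813215 -4.43782463  4.94040456]
tray in hood ((-16.840988159179688, -191.81138610839844), (137.701904296875, 58.13856887817383), 89.72187042236328)
jar tops 78 [ -19.3284651  -150.83587111]
[([597.0, -57.0, 0.0], 0.87), ([566.0, -146.0, 8.0], 0.86), ([554.0, -64.0, 2.0], 0.84), ([605.0, -101.0, 3.0], 0.74)]
[([678.0, -214.0, -2.0], 0.67), ([553.0, -66.0, 2.0], 0.61), ([303.0, -226.0, 0.0], 0.61)]
```

View pics/s2.png

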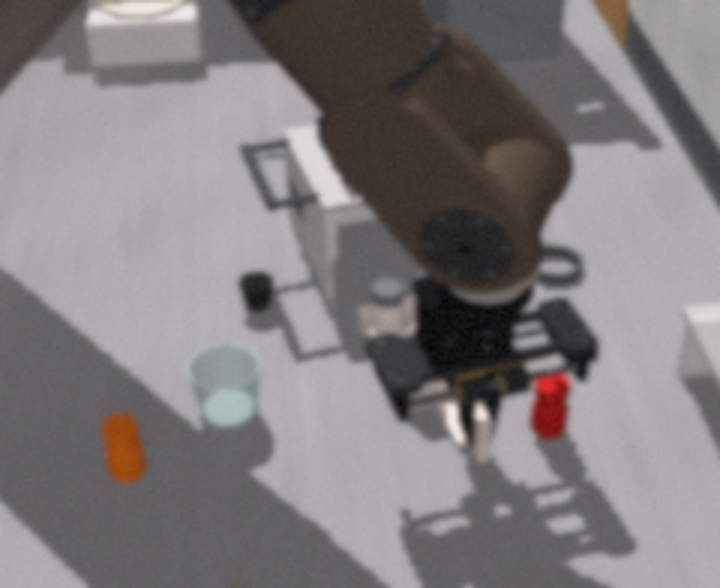

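The side crop shows the tray gripped by its fin at (470,425), square to the hood: angle 89.7° and left edge at about -46 mm. It goes straight in from here.

Emit:
arm_command:
  rows:
    - [[0.03,0,0],0]
    - [[0.04,0,0],0]
    - [[0.04,0,0],0]
    - [[0.04,0,0],0]
    - [[0.04,0,0],0]

```text
t: 8.9
eef_pos: [600.0, -186.1, 17.5]
tcp_rot: [3.141, 0.001, 1.767]
ft_force: [1.3, -4.8, 1.7]
opening: 0.123
grip_force: 30.0
```

Emit:
arm_command:
  rows:
    - [[0.04,0,0],0]
    - [[0.04,0,0],0]
    - [[0.04,0,0],0]
    - [[0.04,0,0],0]
    - [[0.04,0,0],0]

```text
t: 9.4
eef_pos: [590.2, -137.0, 17.5]
tcp_rot: [3.141, 0.0, 1.767]
ft_force: [1.0, -5.6, 2.5]
opening: 0.122
grip_force: 30.0
```

```bash
python3 - <<'E'
from h import *
s=state();print(s['eef_pos'],s['tcp_rot'],s['ft_force'],s['moment'],s['opening'])
im,d=viewer.read_camera('wrist')
print([(np.round(r['position']).tolist(),round(r['confidence'],2)) for r in models.mark_of('wrist','hood_mouth')[:3]])
cv2.imwrite('pics/w2.png',im[:,:,::-1])
E
```

```text
[ 590.17466282 -137.0241255    17.46276248] [3.14070670e+00 4.61872862e-04 1.76749736e+00] [ 1.01710913 -5.63603259  2.51466315] [-0.82803502  0.05989269  0.03563805] 0.1217759039915454
[]
```

View pics/w2.png

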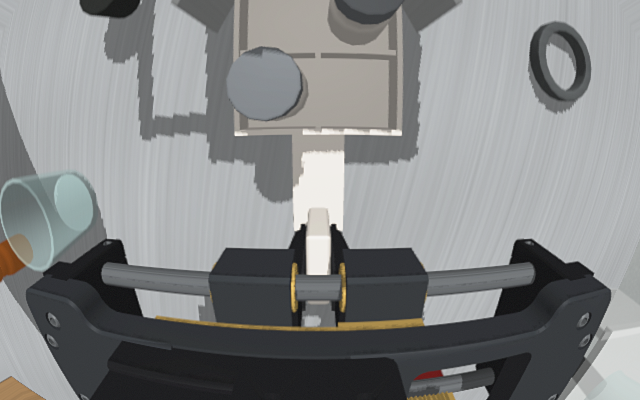

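The wrist view shows the tray entering centred between the lips (about (200,20) and (440,20)), with its jars upright. Force is only the friction, so I'll keep going.

Emit:
arm_command:
  rows:
    - [[0.04,0,0],0]
    - [[0.04,0,0],0]
    - [[0.04,0,0],0]
    - [[0.04,0,0],0]
    - [[0.04,0,0],0]

```text
t: 10.0
eef_pos: [580.4, -88.2, 17.5]
tcp_rot: [3.141, 0.0, 1.767]
ft_force: [1.4, -5.3, 3.3]
opening: 0.129
grip_force: 30.0
```

Emit:
arm_command:
  rows:
    - [[0.036,0,0],0]
    - [[0.03,0,0],0]
    - [[0.024,0,0],0]
    - [[0.016,0,0],0]
    - [[0.01,0,0],0]

```text
t: 10.5
eef_pos: [574.6, -59.7, 17.4]
tcp_rot: [3.141, 0.0, 1.768]
ft_force: [1.5, -6.0, 4.5]
opening: 0.125
grip_force: 30.0
```

Emit:
arm_command:
  rows:
    - [[0.008,0,0],0]
    - [[0.008,0,0],0]
    - [[0.004,0,0],0]
    - [[0.004,0,0],0]
    - [[0,0,0],0]

```text
t: 11.0
eef_pos: [573.5, -54.0, 17.4]
tcp_rot: [3.141, 0.0, 1.768]
ft_force: [0.9, -4.4, 3.8]
opening: 0.127
grip_force: 30.0
```

Emit:
arm_command:
  rows:
    - [[0.006,0,0],0]
    - [[0.006,0,0],0]
    - [[0.006,0,0],0]
    - [[0.004,0,0],0]
    - [[0,0,0],0]

```text
t: 11.5
eef_pos: [572.4, -48.5, 17.4]
tcp_rot: [3.141, 0.0, 1.768]
ft_force: [0.8, -3.4, 5.0]
opening: 0.126
grip_force: 30.0
```

Emit:
arm_command:
  rows:
    - [[0.004,0,0],0]
    - [[0.004,0,0],0]
    - [[0.004,0,0],0]
    - [[0,0,0],0]
    - [[0,0,0],0]

```text
t: 12.0
eef_pos: [571.8, -45.6, 17.5]
tcp_rot: [3.141, 0.0, 1.768]
ft_force: [0.7, -4.6, 4.3]
opening: 0.124
grip_force: 30.0
```

Emit:
arm_command:
  rows:
    - [[0.004,0,0],0]
    - [[0.004,0,0],0]
    - [[0.004,0,0],0]
    - [[0,0,0],0]
    - [[0,0,0],0]

```text
t: 12.5
eef_pos: [571.2, -42.6, 17.4]
tcp_rot: [3.141, 0.0, 1.768]
ft_force: [2.0, -5.1, 4.8]
opening: 0.126
grip_force: 30.0
```

Emit:
arm_command:
  rows:
    - [[0.004,0,0],0]
    - [[0.004,0,0],0]
    - [[0.004,0,0],0]
    - [[0,0,0],0]
    - [[0,0,0],0]

```text
t: 13.0
eef_pos: [571.2, -41.9, 17.5]
tcp_rot: [3.14, 0.003, 1.768]
ft_force: [2.1, -24.3, 1.7]
opening: 0.127
grip_force: 30.0
```

The tray has reached the back stop (24 N reaction). I'll relax the push, release the fin and lift.

Emit:
arm_command:
  rows:
    - [[-0.004,0,0],0]
    - [[-0.003,0,0],0]
    - [[0,0,0],0]
    - [[0,0,0],0]
    - [[0,0,0],0]

```text
t: 13.5
eef_pos: [571.1, -42.0, 17.5]
tcp_rot: [3.141, 0.001, 1.768]
ft_force: [0.5, -10.3, 3.7]
opening: 0.128
grip_force: 30.0
```

Emit:
arm_command:
  rows:
    - [[0,0,0],0]
    - [[0,0,0],0]
    - [[0,0,0],0]
    - [[0,0,0],0]
    - [[0,0,0],0]
  claw: 0.42

```text
t: 14.0
eef_pos: [570.7, -41.0, 17.2]
tcp_rot: [-3.141, -0.0, 1.768]
ft_force: [-0.6, -0.1, -0.7]
opening: 0.414
grip_force: 0.0
```

Emit:
arm_command:
  rows:
    - [[0,0,-0.02],0]
    - [[0,0,-0.06],0]
    - [[0,0,-0.1],0]
    - [[0,0,-0.14],0]
    - [[0,0,-0.14],0]

```text
t: 14.5
eef_pos: [570.5, -41.1, 133.7]
tcp_rot: [-3.141, -0.0, 1.768]
ft_force: [-0.0, 0.1, -0.3]
opening: 0.418
grip_force: 0.0
```

```bash
python3 - <<'E'
from h import *
s=state();print(s['eef_pos'],s['tcp_rot'],s['opening'])
im,d=viewer.read_camera('wrist')
for l in ['tray_grip','flap_bar','tray']: print(l,[(np.round(r['position']).tolist(),round(r['confidence'],2)) for r in models.mark_of('wrist',l)[:3]])
w=cloud('top',viewer.read_camera('top')[1]); x,y,z=np.moveaxis(w,-1,0)
m=(np.hypot(x-571,y+42)<45)&(z>42)&(z<64); print('fin top',m.sum(),cv2.minAreaRect(w[m][:,:2].astype(np.float32)) if m.sum()>4 else 0)
plan([(560,-20,220,1.768,4),(439,66,220,1.768,6)])
E
```

```text
[570.5028288  -41.1220799  133.73094766] [-3.14102392e+00 -3.85141588e-04  1.76803918e+00] 0.4177876915617494
tray_grip [([567.0, -48.0, 37.0], 0.96), ([396.0, -157.0, 1.0], 0.71)]
flap_bar [([440.0, 65.0, 123.0], 0.92)]
tray []
fin top 0 0
[[[0.023,-0.006,-0.088],0.0],[[0.023,-0.006,-0.088],0.0],[[0.023,-0.006,-0.088],0.0],[[0.022,-0.007,-0.087],0.0],[[0.072,-0.068,-0.0],0.0]]
[[[0.072,-0.068,-0.0],0.0],[[0.072,-0.068,-0.0],0.0],[[0.072,-0.068,-0.0],0.0],[[0.072,-0.067,-0.0],0.0],[[0.072,-0.068,-0.0],0.0]]
end [439.   65.9 219.9] 1.7681
```

Emit:
arm_command:
  rows:
    - [[0.02,0,-0.09],0]
    - [[0.02,-0.01,-0.09],0]
    - [[0.024,-0.008,-0.09],0]
    - [[0.026,-0.007,-0.08],0]
    - [[0.072,-0.068,0],0]

```text
t: 15.25
eef_pos: [541.5, -6.4, 220.7]
tcp_rot: [3.139, 0.001, 1.767]
ft_force: [-0.0, -0.2, -0.4]
opening: 0.422
grip_force: 0.0
```

Emit:
arm_command:
  rows:
    - [[0.072,-0.068,0],0]
    - [[0.072,-0.068,0],0]
    - [[0.072,-0.068,0],0]
    - [[0.072,-0.067,0],0]
    - [[0.072,-0.068,0],0]

```text
t: 15.75
eef_pos: [438.1, 66.0, 218.7]
tcp_rot: [-3.139, -0.001, 1.768]
ft_force: [-0.2, 1.1, 0.5]
opening: 0.421
grip_force: 0.0
```

```bash
python3 - <<'E'
from h import *
s=state();print(s['eef_pos'],s['tcp_rot'],s['opening'])
im,d=viewer.read_camera('wrist');k=viewer.get_calibration('wrist')
for l in ['flap_bar','flap_hinge','tray_grip']: print(l,[(np.round(r['position']).tolist(),round(r['confidence'],2)) for r in models.mark_of('wrist',l)[:3]])
cv2.imwrite('pics/w3.png',im[:,:,::-1])
imt,dt=viewer.read_camera('top')
w=cloud('top',dt); x,y,z=np.moveaxis(w,-1,0)
m=(np.hypot(x-571,y+42)<45)&(z>42)&(z<64); print('fin top',m.sum(),cv2.minAreaRect(w[m][:,:2].astype(np.float32)) if m.sum()>4 else 0)
E
```

```text
[438.07311468  66.04897207 218.71607109] [-3.13934789e+00 -5.63551016e-04  1.76782748e+00] 0.42120141449091886
flap_bar []
flap_hinge []
tray_grip []
fin top 42 ((573.6403198242188, -40.24507141113281), (12.61008071899414, 39.117286682128906), 13.411555290222168)
```

View pics/w3.png

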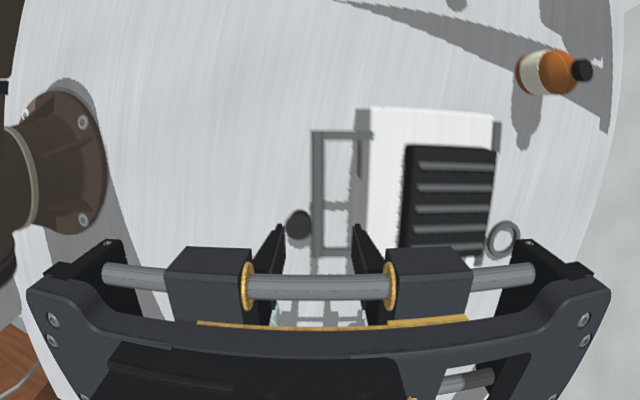

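The wrist view shows the bar at column 317 (rows 132–250), midway between the fingertips (282 and 357). The stopper at (298,224) is clear of both fingers. I'll descend and grip.

Emit:
arm_command:
  rows:
    - [[0,0,0.06],0]
    - [[0,0,0.07],0]
    - [[0,0,0.07],0]
    - [[0,0,0.06],0]
    - [[0,0,0.05],0]

```text
t: 16.5
eef_pos: [439.9, 65.0, 141.0]
tcp_rot: [-3.141, -0.0, 1.767]
ft_force: [-0.0, 0.3, -0.8]
opening: 0.421
grip_force: 0.0
```

Emit:
arm_command:
  rows:
    - [[0,0,0.05],0]
    - [[0,0,0.05],0]
    - [[0,0,0.03],0]
    - [[0,0,0.024],0]
    - [[0,0,0],0]

```text
t: 17.0
eef_pos: [439.4, 65.4, 103.2]
tcp_rot: [-3.14, -0.0, 1.768]
ft_force: [0.0, -0.8, 0.8]
opening: 0.422
grip_force: 0.0
```

Emit:
arm_command:
  rows:
    - [[0,0,0],0]
    - [[0,0,0],0]
    - [[0,0,0],0]
    - [[0,0,0],0]
    - [[0,0,0],0]
  claw: 0

```text
t: 17.5
eef_pos: [438.7, 65.5, 104.1]
tcp_rot: [-3.14, -0.0, 1.768]
ft_force: [-4.2, -2.3, 5.4]
opening: 0.116
grip_force: 30.0
```

Emit:
arm_command:
  rows:
    - [[0,0,0],0]
    - [[0,0,0],0]
    - [[0,0,0],0]
    - [[0,0,0],0]
    - [[0,0,0],0]

```text
t: 18.0
eef_pos: [438.7, 65.5, 104.1]
tcp_rot: [-3.14, -0.0, 1.768]
ft_force: [-4.7, -2.6, 5.8]
opening: 0.116
grip_force: 30.0
```

```bash
python3 - <<'E'
import numpy as np
th=np.r_[0,np.cumsum(np.r_[.02,.04,np.full(23,.05),.035,.02,.01,.01,0])]
th=np.minimum(th*1.285/th[-1],1.285)
X=170-170*np.cos(th)+3*np.sin(th);Z=170*np.sin(th)+3*np.cos(th)-3
cx=np.round(X/250,3);cz=np.round(Z/250,3)
r=[[[0,round(float(a),3),round(float(-b),3)],0] for a,b in zip(np.diff(cx),np.diff(cz))]
for i in range(0,len(r),5): print(str(r[i:i+5]).replace(' ',''),th[min(i+5,len(r))].round(3),X[i+5].round(1),Z[i+5].round(1))
E
```

```text
[[[0,0.0,-0.014],0],[[0,0.002,-0.027],0],[[0,0.003,-0.034],0],[[0,0.006,-0.033],0],[[0,0.006,-0.033],0]] 0.21 4.4 35.4
[[[0,0.009,-0.033],0],[[0,0.01,-0.033],0],[[0,0.012,-0.032],0],[[0,0.013,-0.031],0],[[0,0.015,-0.031],0]] 0.46 19.0 75.2
[[[0,0.016,-0.029],0],[[0,0.018,-0.029],0],[[0,0.02,-0.028],0],[[0,0.02,-0.027],0],[[0,0.022,-0.026],0]] 0.71 43.0 110.1
[[[0,0.023,-0.025],0],[[0,0.025,-0.024],0],[[0,0.025,-0.022],0],[[0,0.027,-0.021],0],[[0,0.028,-0.02],0]] 0.96 75.0 138.0
[[[0,0.028,-0.018],0],[[0,0.03,-0.017],0],[[0,0.03,-0.015],0],[[0,0.031,-0.014],0],[[0,0.032,-0.012],0]] 1.21 112.8 157.1
[[[0,0.023,-0.008],0],[[0,0.013,-0.004],0],[[0,0.006,-0.002],0],[[0,0.007,-0.002],0],[[0,0.0,-0.0],0]] 1.285 125.0 161.0
```

Emit:
arm_command:
  rows:
    - [[0,0.0,-0.014],0]
    - [[0,0.002,-0.027],0]
    - [[0,0.003,-0.034],0]
    - [[0,0.006,-0.033],0]
    - [[0,0.006,-0.033],0]

```text
t: 18.5
eef_pos: [442.8, 66.3, 139.8]
tcp_rot: [-3.14, -0.0, 1.768]
ft_force: [-4.1, -3.3, -1.5]
opening: 0.115
grip_force: 30.0
```

Emit:
arm_command:
  rows:
    - [[0,0.009,-0.033],0]
    - [[0,0.01,-0.033],0]
    - [[0,0.012,-0.032],0]
    - [[0,0.013,-0.031],0]
    - [[0,0.015,-0.031],0]

```text
t: 19.0
eef_pos: [456.4, 69.1, 179.9]
tcp_rot: [-3.138, -0.0, 1.768]
ft_force: [-9.7, -5.2, 1.4]
opening: 0.123
grip_force: 30.0
```

Emit:
arm_command:
  rows:
    - [[0,0.016,-0.029],0]
    - [[0,0.018,-0.029],0]
    - [[0,0.02,-0.028],0]
    - [[0,0.02,-0.027],0]
    - [[0,0.022,-0.026],0]

```text
t: 19.5
eef_pos: [478.5, 73.5, 215.1]
tcp_rot: [-3.135, 0.0, 1.769]
ft_force: [-20.5, -7.2, 14.7]
opening: 0.117
grip_force: 30.0
```

```bash
python3 - <<'E'
from h import *
s=state();print(s['eef_pos'],s['tcp_rot'],s['ft_force'],s['opening'])
im,d=viewer.read_camera('side')
for l in ['flap_bar','flap_hinge']: print(l,[(np.round(r['position']).tolist(),round(r['confidence'],2)) for r in models.mark_of('side',l)[:3]])
cv2.imwrite('pics/s3.png',cv2.resize(im[60:330,180:440,::-1],None,fx=2.2,fy=2.2))
E
```

```text
[478.49954937  73.50727869 215.07971618] [-3.13502928e+00  1.17715615e-05  1.76862846e+00] [-20.5198646   -7.24293809  14.69139345] 0.11664458437531881
flap_bar [([475.0, 70.0, 228.0], 0.86), ([534.0, 46.0, 8.0], 0.66)]
flap_hinge [([607.0, 96.0, 120.0], 0.66), ([738.0, 22.0, 1.0], 0.51)]
```

View pics/s3.png

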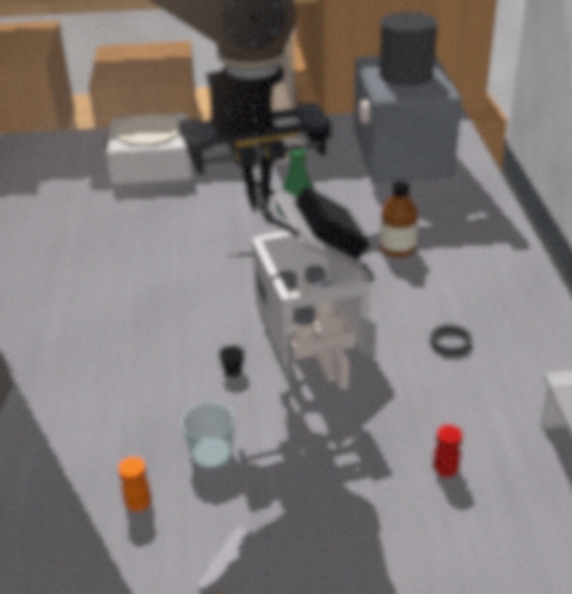

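The side crop shows the bar in the fingers at (258,195), the flap partly up, and the tray in the hood with caps upright. The radial force is growing, so I'll shift the arc outward by about 2.5 mm.

Emit:
arm_command:
  rows:
    - [[0,0.02,-0.027],0]
    - [[0,0.022,-0.026],0]
    - [[0,0.024,-0.024],0]
    - [[0,0.025,-0.023],0]
    - [[0,0.026,-0.022],0]

```text
t: 20.15
eef_pos: [510.1, 79.7, 245.9]
tcp_rot: [3.141, 0.0, 1.768]
ft_force: [-4.1, -2.6, 1.5]
opening: 0.117
grip_force: 30.0
```

Emit:
arm_command:
  rows:
    - [[0,0.027,-0.019],0]
    - [[0,0.03,-0.017],0]
    - [[0,0.03,-0.015],0]
    - [[0,0.031,-0.014],0]
    - [[0,0.03,-0.012],0]

```text
t: 20.65
eef_pos: [547.0, 87.1, 265.0]
tcp_rot: [3.14, 0.0, 1.768]
ft_force: [-2.9, -1.5, 3.8]
opening: 0.124
grip_force: 30.0
```

Emit:
arm_command:
  rows:
    - [[0,0.022,-0.008],0]
    - [[0,0.015,-0.005],0]
    - [[0,0.011,-0.004],0]
    - [[0,0.008,-0.002],0]
    - [[0,0.003,-0.001],0]

```text
t: 21.15
eef_pos: [561.3, 90.0, 269.2]
tcp_rot: [3.141, -0.0, 1.768]
ft_force: [-3.7, -0.9, 6.0]
opening: 0.118
grip_force: 30.0
```

Emit:
arm_command:
  rows:
    - [[0,0,0],0]
    - [[0,0,0],0]
    - [[0,0,0],0]
    - [[0,0,0],0]
    - [[0,0,0],0]

```text
t: 21.65
eef_pos: [561.1, 89.9, 269.1]
tcp_rot: [3.141, -0.0, 1.768]
ft_force: [-2.1, -0.0, 5.4]
opening: 0.117
grip_force: 30.0
```

```bash
python3 - <<'E'
from h import *
s=state();print(s['t'],s['eef_pos'],s['tcp_rot'],s['ft_force'],s['opening'],s['grip_force'])
c,sn=np.cos(.197),np.sin(.197)
hx={'top':(547.4,89.1),'side':(543.2,82.6)}
for cam in ['side','top']:
    im,d=viewer.read_camera(cam); w=cloud(cam,d); 
    for l in ['flap_bar','flap_hinge']: print(cam,l,[(np.round(r['position']).tolist(),round(r['confidence'],2)) for r in models.mark_of(cam,l)[:2]])
    x,y,z=np.moveaxis(w,-1,0); X=(x-hx[cam][0])*c+(y-hx[cam][1])*sn; Y=-(x-hx[cam][0])*sn+(y-hx[cam][1])*c
    m=(abs(Y)<88)&(X>0)&(X<120)&(z>128)&(z<245)
    P=np.stack([X[m],Y[m],z[m]],1); np.save(cam+'_p.npy',P)
    # plane clusters X vs z per height
    for z0 in range(130,245,15):
        q=P[(P[:,2]>=z0)&(P[:,2]<z0+15)]; print(z0,len(q),np.percentile(q[:,0],[5,25,50,75,95]).round(1) if len(q)>5 else '')
    cv2.imwrite(f'pics/{cam}4.png',cv2.resize(im[60:330,180:440,::-1],None,fx=2.2,fy=2.2))
E
```

```text
21.65 [561.14981847  89.94089428 269.13732444] [ 3.14068112e+00 -4.16319517e-05  1.76806587e+00] [-2.06361192 -0.03850934  5.3535339 ] 0.11675762703037054 30.00227987766266
side flap_bar [([560.0, 87.0, 281.0], 0.86), ([569.0, 94.0, 2.0], 0.42)]
side flap_hinge [([605.0, 96.0, 119.0], 0.95), ([561.0, 87.0, 281.0], 0.66)]
130 54 [54.3 55.9 57.2 62.4 79.9]
145 76 [50.1 52.3 56.5 76.5 89.8]
160 79 [45.8 47.9 52.8 72.  82.7]
175 83 [41.5 43.6 45.8 66.5 78.7]
190 85 [37.  38.9 44.5 62.5 74.3]
205 204 [33.2 48.1 58.4 65.  73.2]
220 48 [27.9 28.9 30.3 31.5 33.5]
235 45 [26.8 28.1 29.4 30.7 32.4]
top flap_bar []
top flap_hinge [([400.0, -375.0, -1.0], 0.33)]
130 3 
145 4 
160 2 
175 2 
190 3 
205 4 
220 5 
235 8 [28.1 29.1 30.3 31.7 32.3]
```

View pics/side4.png

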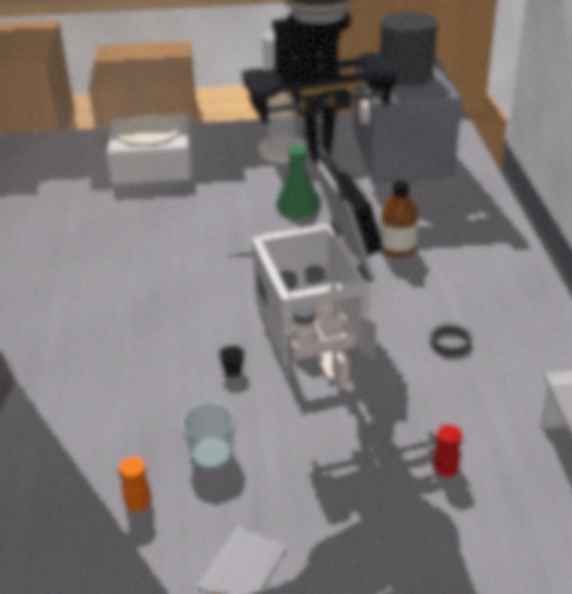

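The side crop shows the flap edge running from (335,165) to (370,270). Its slope gives 1.29 rad and the kinematics give 1.283. Caps are upright in the hood at (287,278), (315,273) and (303,315). I'll make a last check that the tray is home, then hand in.

```bash
python3 - <<'E'
from h import *
c,sn=np.cos(.197),np.sin(.197)
im,d=viewer.read_camera('side')
f=lambda p:np.round([(p[0]-544)*c+(p[1]-84)*sn,-(p[0]-544)*sn+(p[1]-84)*c,p[2]]).tolist()
for l in ['well0','jar0','tray_grip']: print(l,[(f(r['position']),round(r['confidence'],2)) for r in models.mark_of('side',l)[:6]])
viewer.read_camera('wrist')
for l in ['well0','jar0']: print('wrist',l,[(f(r['position']),round(r['confidence'],2)) for r in models.mark_of('wrist',l)[:6]])
s=state();print(s['t'],s['eef_pos'],s['ft_force'],s['grip_force'])
E
```

```text
well0 [([-19.0, 46.0, 2.0], 0.96), ([-22.0, -38.0, 10.0], 0.77), ([24.0, 43.0, 3.0], 0.73), ([23.0, -1.0, -0.0], 0.67)]
jar0 [([-295.0, -258.0, 1.0], 0.8), ([70.0, -316.0, -1.0], 0.71), ([24.0, 46.0, 2.0], 0.65), ([-20.0, -44.0, 3.0], 0.58), ([-17.0, 46.0, -1.0], 0.52), ([24.0, 3.0, 1.0], 0.44)]
tray_grip [([4.0, -132.0, 36.0], 0.76)]
wrist well0 [([24.0, 47.0, 2.0], 0.86), ([-22.0, -42.0, 3.0], 0.85), ([-21.0, 49.0, 4.0], 0.78)]
wrist jar0 [([-18.0, 46.0, 3.0], 0.9), ([-12.0, -40.0, 1.0], 0.81), ([23.0, 46.0, 5.0], 0.78), ([22.0, 47.0, 2.0], 0.71), ([-295.0, -259.0, 4.0], 0.66), ([25.0, 2.0, 6.0], 0.48)]
22.3 [561.16372522  89.97671599 269.15301185] [-2.40089612 -0.58229233  5.96417757] 30.00240683555603
```

The tray and all four jars are within a few millimetres of home, and the arm is holding still.

```bash
python3 -c "
from cell import env
print(env.job_done())"
```

```text
the job is handed in; nothing more can be done
None
```

I handed the job in at about 22 s: the tray is against the hood's back stop with its jars standing in their wells, and the gripper is still holding the flap's pull bar at about 1.29 rad (balance point 1.285). The hand-in returned no verdict.

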